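Put the straightedge back against the wall and latch the instrument box

TASK

Push the straightedge in the open-topped instrument box back until its whole rear edge lies flush against the box's back wall. Then push the swing gate shut, firmly but without slamming or forcing it, until its sprung bolt has ridden over the strike and snapped in behind it. Leave the pot, the bangle and the tape roll standing round it alone.

Things in the scene. Friction and masses are not known exactly. Their poses are not given: they have to be found in the camera images.
- box: grey steel instrument box, fixed, open top and front, 98 (x) x 212 (y) x 73 mm high; origin: centre of underside; x points from the front (towards the robot) to the back wall, y to its left. Floor 4 mm thick, no sill, 200 mm wide inside; back wall's inner face at x = +45 mm. The strike bracket on the right wall reaches 22 mm inwards, at x -60 to -4 mm, 24 to 60 mm above the table
- gate (a joint): angle of the swing gate closing the front (rad): 0 shut (latched between -0.04 and +0.04), grows as it opens towards the robot, 1.2 to 1.7 at the start, stops at -0.09 and 1.8. Slight friction, no spring. Plain grey leaf 5 mm thick, 4 to 186 mm from the hinge axis, 8 to 70 mm above the table, outer face 2.5 mm out from the axis; a dark lock case is on its inner face at the free end
- gate_hinge (a point): point on the gate's vertical hinge axis, 39 mm above the table, at the box's left front corner (box frame x = -53, y = +103 mm); same axes as the box
- gate_edge (a point): the outer face's edge at the gate's free end, 186 mm from the hinge axis, mid height; axes of the gate: x square to the leaf towards its inner side (to the box's back when shut), y along the leaf towards the hinge. The strike at the box's right front corner, an upright round steel lip on a slotted bracket, is set up to 4 mm in or out along the box's x, unmeasured, and stays put in use
- bolt_nose (a point): tip of the latch bolt, on its flat outer side; axes as the gate. The bolt stands 11 mm out of the gate's end, is sprung (2.7 to 5 N) and bevelled 27 degrees inside to ride over the strike: 8 to 14 N at 150 mm from the hinge. Then a rubber buffer resists, 4 N per mm over 4 mm, then rigidly. Snapped in, it lies at box x = -50 mm, 5 mm either way; half-way it may stick, pressed in
- straightedge: aluminium straightedge, 150 mm long (y), 30 wide (x), 14 high, about 0.25 kg, loose on the box's floor, askew near the open front; origin at the centre of its underside; its rear edge is the +x face, 15 mm from the origin, turned roughly to the back wall
- rear_left (a point): on the straightedge's rear face, 72 mm to its left (+y), at mid height
- rear_right (a point): on the straightedge's rear face, 72 mm to its right (-y), at mid height
- pot: pale round pot without lid, 87 mm wide, 57 high, on the table to the right; origin at the centre of its underside
- bangle: cream bangle, 77 x 93 x 29 mm, on the table to the left; origin at the centre of its underside
- tape: roll of tape lying flat, 104 mm wide, 25 high, on the table to the left; origin at the centre of its underside
Not all that is in view belongs to the job. Several things have the shape of the straightedge; the one meant has the colours described above.

How it is judged (in metres and radians):
On the way, in this order (a step that is already met when the one before it is completed fails the run):
1. the straightedge's whole rear edge is flush against the back wall (x of each of rear_left, rear_right in the frame of box above 0.042 m and height (world z) of straightedge below 0.01 m), for 0.2 s.
2. the gate is shut and its bolt has snapped in behind the strike (x of bolt_nose in the frame of box above -0.0565 m and y of bolt_nose in the frame of gate_edge below -0.0095 m), for 0.2 s.
At the end, for the whole second after the job is handed in: both ends of the straightedge's rear edge within 3 mm of the back wall, lying on the floor at rest, and the gate shut with its bolt snapped out behind the strike (bolt nose beyond x = -56.5 mm of the box, and at least 9.5 mm out of the gate end) (all of step 1 and all of step 2 and linear speed of straightedge below 0.01 m/s); the robot touches nothing.
It fails at once if the gate is slammed (swung shut faster than 2.5 rad/s) (velocity of joint gate below -2.5 rad/s).
It fails at once if the gate is forced (pushed with more than 40 N) (contact force between any of the fingers, the arm and gate above 40 N).
It fails at once if the pot is shifted more than 15 mm (distance of pot from where it was at the start of the episode above 0.015 m).
It fails at once if the bangle is shifted more than 15 mm (distance of bangle from where it was at the start of the episode above 0.015 m).
It fails at once if the tape is shifted more than 15 mm (distance of tape from where it was at the start of the episode above 0.015 m).
It also fails if it takes over 48 s, if anything falls off the work surface, if the arm or the gripper's body presses on something with over 40 N, if the wrist force passes 120 N, or if a joint passes its speed limit or range.

ROBOT

A 6-joint arm with a two-finger parallel gripper is mounted at the origin on the work surface; the furniture and walls round the work are solid. World frame = base frame: x ahead of the robot, y to its left, z up, the work surface at z = 0. Lengths are in mm, angles in rad, forces in N, time in s.
With the tool pointing down it reaches from about 300 to 775 mm from the base axis. Payload 14.6 kg.
Tool frame: the origin (TCP) lies midway between the tips of the shut fingers; the grasp point (between the pads) lies 19 mm behind it; z points along the fingers, y is the line along which they close (so a half turn about z gives the same grasp; the last joint's range is limited). The gripper opens to 94 mm and grips with 3 to 60 N. Pads are 16 mm wide; open, the fingers measure 119 mm over their backs; the gripper's body (75 mm by 177 mm) begins 78 mm behind the grasp point.
Start: joints at [-1.267, 0.3, 1.521, -0, 1.321, -0.067], TCP at [199.291, -512.613, 205.446] pointing down, gripper open.
Joint ranges: [-3.03, 3.03], [-0.79, 2.21], [0.23, 2.52], [-1.04, 4.18], [0, 3.07], [-2.55, 2.55]. Speed limits (rad/s): [2.22, 2.22, 2.57, 3.14, 3.14, 3.14].

INTERFACE

Orientations are given as a unit quaternion [x, y, z, w].
In Python, from rig import * gives the robot as it stands.
- The arm moves only by the tool arm_command, never from a script. Its argument "targets" is a list of rows, each a list of 7 numbers: the shift along the tool's x, y, z as a fraction of full scale, then the turn, a rotation vector about the tool's x, y, z as a fraction of full scale, then the closure, from 0 (fully open) to 1 (shut). In form: [[dx, dy, dz, rx, ry, rz, grip], ...]. A call has 1 to 8 rows; each row is the pose to reach, as a shift and turn from the pose commanded when the call began, along the tool's axes at that moment; what a row does not reach only later rows make up. Full scale, the value 1, is 100 mm for a shift and 0.5 rad for a turn. A row lasts 1/10 s, in which the tool goes at most 50 mm and 8.59 degrees, less where a joint would pass 70% of its speed; a pose out of reach is approached as far as the arm can. A call with a number of a shift or a turn outside -1 to 1 is refused whole. A call with a gripper value outside its range is refused whole. The fingers move at their own pace and stop on an object; the grip force is fixed at half the most. Time passes only in rows, so rows that repeat a pose let the fingers close. It gives the time, the measured TCP pose, the force, the opening and the grip force at its end, in the units of the state.
- observe(): the state, without advancing time (a new reading comes with each control period).
- read_camera(name): name is "side" or "top" or "wrist"; returns a dict with "pixels" (400x640x3 uint8, red, green, blue), "z_map" (400x640 float32, mm along the optical axis (not along the pixel's ray), 0 where there is no reading), "K" (3x3 intrinsics, pixels), "extrinsics" (4x4, takes a point from camera to world coordinates). Camera axes: x right, y down, z forward; pixel columns grow to the right and rows downward; lengths in mm; the calibration is good to about 2 mm. A picture is of the moment at which its call begins.
- finish_job(): hands the job in; it is judged then, once.
Trained networks look in the newest picture that a camera, given by its name, has taken for a name from the list of things; names that differ only in an ending like _2 or _b are one class to them, and where a whole thing is asked for, a point or a joint stands for the part that bears it (a point fixed in the world has none). Each returns a list of dicts, best first, with "score" (0 to 1); they miss things now and then, are a little off and sometimes report something else, mostly with a low value. They report only what shows in the picture. A call takes as long as a camera call. They do not tell look-alikes from the thing itself.
- search_frame(camera, thing): "rect" ([centre column, centre row, width, height] in pixels, round what is visible of it).
- masks_of(camera, thing): "pixels" (400x640 bool, what is visible of it) and "rect" ([centre column, centre row, width, height] in pixels, round what is visible of it).
- spot_point(camera, thing): "point" ([column, row] in pixels: a listed point, or the origin of a listed thing).
The state is a dict: "t": time; "q": joint angles; "dq": joint speeds; "effort": joint torques, N m; "eef_pos": TCP position; "orientation": TCP orientation; "force": force on the tool from outside, world axes, zero at the start; "wrist_torque": the same for the moment, N m; "opening": finger opening in mm; "gripper_force": force on a finger pad.
Only numpy, scipy, OpenCV 4.12 (cv2) and the standard library are available. Lean on these libraries where they do the work, as an engineer would, in place of code of your own. Each camera call takes 0.05 s, during which the arm holds its last target. There are 200 camera calls.

## Working session

There is one attempt and no reset: what is moved stays moved. The work goes in short steps, Python scripts to look and compute and a tool call to move; the robot and the scene stay as the last step left them, time stands still between calls to the robot, and variables do not carry over. Pictures are saved under pics/ and viewed, at most 10 in all, crops included, and the job is handed in when it is done.

Besides the shell and the picture viewer there is one more tool, called by a JSON object that holds its "api" and its "payload". arm_command: Moves the arm, as the interface text tells. Its arguments: {"type":"object","properties":{"targets":{"type":"array","items":{"type":"array","items":{"type":"number","minimum":-1,"maximum":1}}}},"required":["targets"]}

```bash
mkdir -p pics; cat > h.py <<'E'
from rig import *
import numpy as np, cv2
from scipy.spatial.transform import Rotation as R
def world(c,u,v,z=None):
    K=c["K"];T=c["extrinsics"]
    if z is None:
        z=c["z_map"][int(round(v)),int(round(u))]
    p=np.linalg.inv(K)@[u,v,1]*z
    return T[:3,:3]@p+T[:3,3]
def onplane(c,u,v,h):
    K=c["K"];T=c["extrinsics"];d=T[:3,:3]@(np.linalg.inv(K)@[u,v,1]);o=T[:3,3]
    return o+d*(h-o[2])/d[2]
def save(c,n): cv2.imwrite(f"pics/{n}.png",c["pixels"][:,:,::-1])
E
python3 - <<'E'
from h import *
np.set_printoptions(precision=1,suppress=True)
for n in("top","side"):
    c=read_camera(n);save(c,n+"1")
    print(n,c["extrinsics"][:3,3],c["extrinsics"][:3,2])
    for t in("box","gate","straightedge","pot","bangle","tape"):
        for r in search_frame(n,t)[:4]: print(t,round(r["score"],2),np.array(r["rect"]),world(c,*r["rect"][:2]))
    for t in("box","gate_hinge","gate_edge","bolt_nose","straightedge","rear_left","rear_right"):
        for r in spot_point(n,t)[:3]: print(t,round(r["score"],2),np.array(r["point"]),world(c,*r["point"]))
print(observe())
E
```

```text
top [ 293.    -3.4 1611.6] [ 0.1 -0.  -1. ]
box 0.83 [299.1 178.9  69.1  92.1] [571.   37.7   0.1]
gate 0.5 [271.  194.9   9.6  61.9] [516.9 129.9  -0.5]
straightedge 0.83 [379.1 183.2  39.9  33. ] [ 555.9 -225.7   15.1]
straightedge 0.72 [345.5 229.2  26.   43.9] [ 403.8 -114.9   15.3]
straightedge 0.69 [398.5 276.8  48.3  15.6] [ 251.3 -285.3   16.2]
straightedge 0.61 [301.3 164.1  51.   17.1] [617.1  30.4  18.9]
pot 0.91 [434.6 195.2  28.5  26.5] [ 517.9 -408.9   10.9]
pot 0.44 [297.1 177.6  68.3  91.3] [574.9  44.3   2.7]
bangle 0.93 [206.2 237.1  25.2  27.5] [376.5 339.    0.1]
bangle 0.61 [302.1 161.5  43.9  19.6] [624.7  27.8  23.8]
bangle 0.48 [300.1 176.8  68.1  94. ] [578.5  34.5  -2.6]
tape 0.81 [200.7 161.8  35.5  29.7] [625.  363.2   5.9]
tape 0.67 [301.3 161.4  47.6  10.3] [626.3  30.5  18. ]
box 0.66 [298.9 153.2] [657.   39.    3.4]
gate_hinge 0.83 [266.1 168.3] [591.8 140.7  72.5]
gate_edge 0.47 [269.5 221. ] [426.2 129.3  49.6]
straightedge 0.96 [260.3 256.6] [313.9 160.4  11.7]
straightedge 0.89 [298.1 165.4] [615.3  41.3   5.5]
straightedge 0.68 [344.1 230.3] [ 40
[... 1258 characters left out ...]
  13.3]
rear_left 0.9 [321.3 243.8] [ 457.5 -150.6   10.6]
rear_left 0.9 [275.3 165. ] [334.6 222.4  11.7]
rear_left 0.9 [244.3 268.7] [ 248.  -231.2   15. ]
rear_right 0.95 [367.5 244.1] [ 585.4 -161.6   11.5]
rear_right 0.94 [276.2 235.3] [ 332.8 -103.4    5.5]
rear_right 0.79 [264.1 196.3] [297.2  80.9  -3.1]
{'t': 1.4, 'q': array([-1.3,  0.3,  1.5,  0. ,  1.3, -0.1]), 'dq': array([ 0.,  0., -0.,  0.,  0.,  0.]), 'effort': array([  0. , -53.2, -35.3,   0.1,   0. ,  -0. ]), 'eef_pos': array([ 199.3, -512.6,  205.5]), 'orientation': array([ 1. ,  0.2,  0. , -0. ]), 'force': array([-0.7, -1. ,  0.4]), 'wrist_torque': array([-0., -0.,  0.]), 'gripper_force': 0.0, 'opening': 93.42376071766026}
```

```bash
python3 - <<'E'
import cv2,numpy as np
a=cv2.imread("pics/top1.png")[130:300,180:460];cv2.imwrite("pics/top1c.png",cv2.resize(a,(784,476),interpolation=cv2.INTER_CUBIC))
b=cv2.imread("pics/side1.png")[120:250,260:440];cv2.imwrite("pics/side1c.png",cv2.resize(b,(792,572),interpolation=cv2.INTER_CUBIC))
E
```

```text
(no output)
```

View pics/top1c.png

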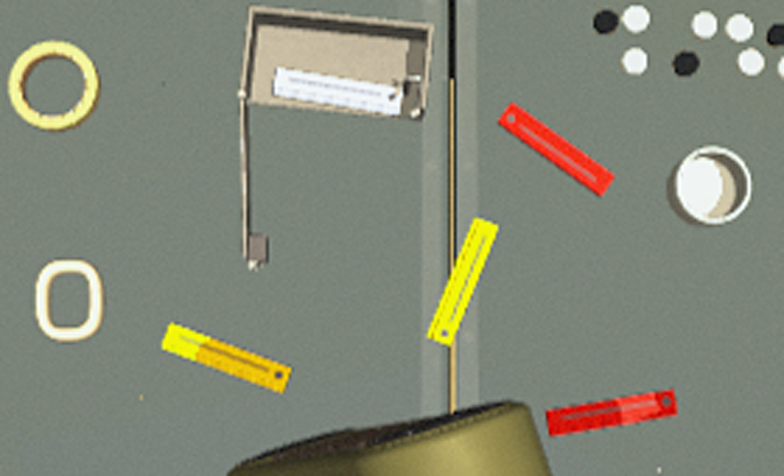

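View pics/side1c.png

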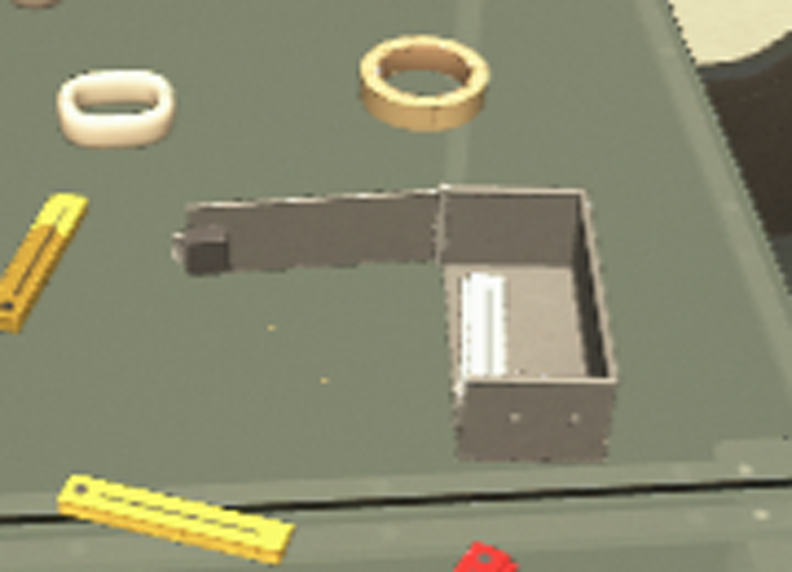

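```bash
python3 - <<'E'
from h import *
np.set_printoptions(precision=4,suppress=True)
o=observe();print(o["orientation"],R.from_quat(o["orientation"]).as_matrix(),o["eef_pos"])
c=read_camera("wrist");Rm=R.from_quat(o["orientation"]).as_matrix()
print("cam in tool",Rm.T@(c["extrinsics"][:3,3]-o["eef_pos"]),Rm.T@c["extrinsics"][:3,:3],c["K"])
E
```

```text
[ 0.9829  0.1843  0.     -0.    ] [[ 0.9321  0.3623  0.    ]
 [ 0.3623 -0.9321  0.    ]
 [ 0.     -0.     -1.    ]] [ 199.2699 -512.6071  205.4536]
cam in tool [  71.686    -0.3    -179.7487] [[-0.0002 -0.9689 -0.2475]
 [ 1.     -0.0003  0.0003]
 [-0.0004 -0.2475  0.9689]] [[343.8058   0.     316.1471]
 [  0.     343.8058 201.102 ]
 [  0.       0.       1.    ]]
```

{"api": "arm_command", "payload": {"targets": [[0.4, -0.27, -0.3, 0, 0, 0, 0], [0.7, -0.5, -0.5, 0, 0, 0, 0], [0.97, -0.65, -0.5, 0, 0, 0, 0], [0.97, -0.65, -0.5, 0, 0, 0, 0]]}}

```text
t: 1.85
eef_pos: [267.9, -414.9, 256.5]
orientation: [0.983, 0.186, 0.0, 0.001]
force: [0.6, -0.7, -0.1]
opening: 94.3
gripper_force: 0.0
```

{"api": "arm_command", "payload": {"targets": [[0.4, -0.27, -0.2, 0, 0, 0, 0], [0.7, -0.5, -0.4, 0, 0, 0, 0], [0.97, -0.65, -0.45, 0, 0, 0, 0], [0.97, -0.65, -0.45, 0, 0, 0, 0]]}}

```text
t: 2.25
eef_pos: [334.5, -319.7, 301.4]
orientation: [0.983, 0.186, 0.001, 0.001]
force: [1.1, -1.1, -0.4]
opening: 94.0
gripper_force: 0.0
```

{"api": "arm_command", "payload": {"targets": [[0.4, -0.27, 0, 0, 0, 0, 0], [0.7, -0.5, 0, 0, 0, 0, 0], [0.97, -0.65, 0, 0, 0, 0, 0], [0.97, -0.65, 0, 0, 0, 0, 0]]}}

```text
t: 2.65
eef_pos: [400.9, -224.2, 300.0]
orientation: [0.983, 0.186, -0.0, -0.0]
force: [-0.7, 0.1, -0.4]
opening: 94.1
gripper_force: 0.0
```

{"api": "arm_command", "payload": {"targets": [[0.4, -0.27, 0, 0, 0, 0, 0], [0.7, -0.5, 0, 0, 0, 0, 0], [0.97, -0.65, 0, 0, 0, 0, 0], [0.97, -0.65, 0, 0, 0, 0, 0]]}}

```text
t: 3.05
eef_pos: [467.7, -128.9, 299.7]
orientation: [0.983, 0.185, -0.0, -0.0]
force: [-0.4, -0.4, -1.0]
opening: 93.9
gripper_force: 0.0
```

{"api": "arm_command", "payload": {"targets": [[0.4, -0.27, 0, 0, 0, 0, 0], [0.7, -0.5, 0, 0, 0, 0, 0], [0.97, -0.65, 0, 0, 0, 0, 0], [0.97, -0.65, 0, 0, 0, 0, 0]]}}

```text
t: 3.45
eef_pos: [534.6, -33.6, 299.4]
orientation: [0.983, 0.185, -0.001, -0.0]
force: [0.5, -1.5, -0.3]
opening: 93.9
gripper_force: 0.0
```

{"api": "arm_command", "payload": {"targets": [[0.4, -0.27, 0, 0, 0, 0.3, 0], [0.7, -0.5, 0, 0, 0, 0.6, 0], [0.97, -0.65, 0, 0, 0, 0.9, 0], [0.97, -0.65, 0, 0, 0, 0.9, 0], [0.97, -0.65, 0, 0, 0, 0.9, 0]]}}

```text
t: 3.95
eef_pos: [600.3, 59.9, 299.8]
orientation: [0.999, -0.039, -0.001, 0.0]
force: [0.1, -0.4, 0.1]
opening: 93.8
gripper_force: 0.0
```

```bash
python3 - <<'E'
from h import *
np.set_printoptions(precision=3,suppress=True)
o=observe();print(o["t"],o["eef_pos"],R.from_quat(o["orientation"]).as_matrix(),o["force"])
c=read_camera("wrist");save(c,"w1");np.savez("w1.npz",**c)
for t in("box","gate_hinge","gate_edge","bolt_nose","straightedge","rear_left","rear_right"):
    for r in spot_point("wrist",t)[:2]: print(t,round(r["score"],2),np.array(r["point"]),world(c,*r["point"]))
E
```

```text
3.95 [600.332  59.944 299.782] [[ 0.997 -0.078 -0.001]
 [-0.078 -0.997 -0.   ]
 [-0.001  0.001 -1.   ]] [ 0.132 -0.42   0.142]
box 0.78 [332.4 126.5] [652.471  33.865   5.08 ]
gate_hinge 0.9 [249.6 172.5] [608.972 139.567  70.534]
gate_edge 0.98 [266.9 299. ] [438.668 138.191  69.975]
straightedge 0.79 [270.4 348.8] [623.094  68.504 414.96 ]
straightedge 0.78 [332.5 150.2] [622.301  36.425  19.736]
rear_left 0.75 [553.1 217.1] [ 503.035 -269.31    13.331]
rear_left 0.61 [470.6 247.4] [ 460.751 -159.568    1.373]
rear_right 0.86 [386.6 146.7] [621.044 -35.892  17.461]
rear_right 0.59 [472.7 163.4] [ 588.079 -154.885    9.112]
```

View pics/w1.png

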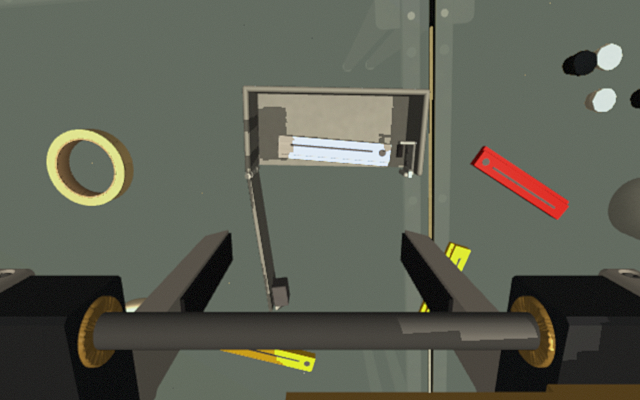

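```bash
python3 - <<'E'
from h import *
np.set_printoptions(precision=3,suppress=True)
c=dict(np.load("w1.npz"));v,u=np.mgrid[0:230,200:470].reshape(2,-1)
v0,u0=np.mgrid[0:320,200:470].reshape(2,-1)
z=c["z_map"][v0,u0];P=(np.linalg.inv(c["K"])@np.stack([u0,v0,np.ones_like(u0)]))*z
P=(c["extrinsics"][:3,:3]@P).T+c["extrinsics"][:3,3]
rim=P[(abs(P[:,2]-73)<6)&(z>0)&(v0<165)]
(cx,cy),(w,h),a=cv2.minAreaRect(rim[:,:2].astype(np.float32));print("rim",len(rim),cx,cy,w,h,a,np.median(rim[:,2]))
b=rim
# back wall line
back=rim[rim[:,0]>np.percentile(rim[:,0],60)]
print("corners",cv2.boxPoints(((cx,cy),(w,h),a)))
s=P[(abs(P[:,2]-18)<5)&(v0>125)&(v0<172)&(u0>265)&(u0<396)&(z>0)]
r=cv2.minAreaRect(s[:,:2].astype(np.float32));print("se",len(s),r,cv2.boxPoints(r))
g=P[(P[:,2]>55)&(P[:,2]<78)&(v0>178)&(u0<300)&(u0>240)&(z>0)]
l=cv2.fitLine(g[:,:2].astype(np.float32),cv2.DIST_HUBER,0,.01,.01).ravel();print("gate",len(g),l,g[:,:3].min(0),g.max(0))
for q in [(246,88),(430,92),(423,172),(258,96),(422,98)]: print(q,onplane(c,*q,73))
E
python3 -c "
import cv2;a=cv2.imread('pics/w1.png')[75:185,235:440];cv2.imwrite('pics/w1c.png',cv2.resize(a,(800,429),interpolation=cv2.INTER_CUBIC))"
```

```text
rim 2075 655.24462890625 33.51110076904297 213.51744079589844 88.47897338867188 85.3426742553711 73.31088940685532
corners [[602.483 -69.303]
 [690.67  -76.487]
 [708.006 136.325]
 [619.82  143.509]]
se 2380 ((620.7451782226562, 34.213321685791016), (150.06634521484375, 30.04720115661621), 80.78399658203125) [[593.898 -37.445]
 [623.558 -42.257]
 [647.592 105.872]
 [617.933 110.684]]
gate 878 [  0.999   0.046 517.394 137.095] [417.934 112.927  55.   ] [601.734 143.675  73.377]
(246, 88) [705.131 130.976  73.   ]
(430, 92) [684.644 -75.528  73.   ]
(423, 172) [593.734 -67.541  73.   ]
(258, 96) [695.513 118.549  73.   ]
(422, 98) [678.838 -66.509  73.   ]
```

View pics/w1c.png

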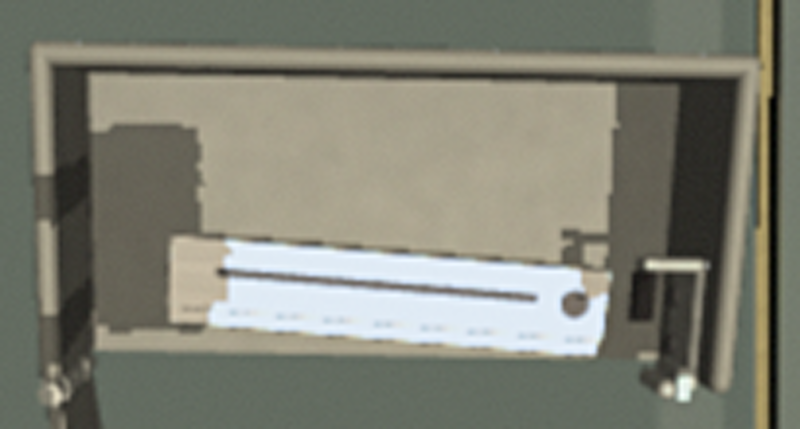

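{"api": "arm_command", "payload": {"targets": [[-0.15, 0.1, 0.3, 0, 0, 0, 0], [-0.33, 0.22, 0.6, 0, 0, 0, 0], [-0.33, 0.22, 1.0, 0, 0, 0, 0], [-0.33, 0.22, 1.0, 0, 0, 0, 0]]}}

```text
t: 4.75
eef_pos: [563.6, 42.1, 196.4]
orientation: [0.999, -0.04, -0.004, 0.0]
force: [-0.3, 0.2, 0.1]
opening: 93.9
gripper_force: 0.0
```

{"api": "arm_command", "payload": {"targets": [[0, 0, 0.4, 0, 0, 0, 0], [0, 0, 0.8, 0, 0, 0, 0], [0, 0, 1.0, 0, 0, 0, 0], [0, 0, 1.0, 0, 0, 0, 0]]}}

```text
t: 5.15
eef_pos: [565.5, 42.5, 99.5]
orientation: [0.999, -0.039, -0.002, 0.0]
force: [-0.2, 0.0, 0.1]
opening: 94.1
gripper_force: 0.0
```

{"api": "arm_command", "payload": {"targets": [[0, 0, 0.3, 0, 0, 0, 0], [0, 0, 0.6, 0, 0, 0, 0], [0, 0, 0.8, 0, 0, 0, 0], [0, 0, 0.9, 0, 0, 0, 0], [0, 0, 0.9, 0, 0, 0, 0]]}}

```text
t: 5.65
eef_pos: [566.5, 42.5, 11.3]
orientation: [0.999, -0.04, 0.0, -0.0]
force: [0.1, -0.8, -0.4]
opening: 93.9
gripper_force: 0.0
```

{"api": "arm_command", "payload": {"targets": [[0.12, 0, 0, 0, 0, 0, 0], [0.22, 0, 0, 0, 0, 0, 0], [0.32, 0, 0, 0, 0, 0, 0], [0.42, 0, 0, 0, 0, 0, 0], [0.52, 0, 0, 0, 0, 0, 0], [0.62, 0, 0, 0, 0, 0, 0], [0.72, 0, 0, 0, 0, 0, 0], [0.8, 0, 0, 0, 0, 0, 0]]}}

```text
t: 6.45
eef_pos: [646.8, 36.2, 12.8]
orientation: [0.999, -0.04, 0.001, -0.0]
force: [-5.4, 1.4, 3.7]
opening: 94.0
gripper_force: 2.8
```

{"api": "arm_command", "payload": {"targets": [[0.02, 0, 0, 0, 0, 0, 0], [0.04, 0, 0, 0, 0, 0, 0], [0.06, 0, 0, 0, 0, 0, 0], [0.08, 0, 0, 0, 0, 0, 0], [0.08, 0, 0, 0, 0, 0, 0], [0.08, 0, 0, 0, 0, 0, 0]]}}

```text
t: 7.05
eef_pos: [653.3, 35.6, 11.3]
orientation: [0.999, -0.04, -0.0, -0.0]
force: [-6.0, 1.3, 4.4]
opening: 94.2
gripper_force: 2.8
```

```bash
cat >> h.py <<'E'
B=np.array([650.5,33.9]);bx=np.array([.9967,-.0812]);by=np.array([.0812,.9967])
def box(p): d=np.asarray(p)[:2]-B; return d@bx,d@by
E
python3 - <<'E'
from h import *
o=observe();print(o["force"],box(o["eef_pos"]),o["eef_pos"])
c=read_camera("wrist");save(c,"w2")
for t in("rear_left","rear_right","straightedge"):
    for r in spot_point("wrist",t)[:2]: print(t,r["score"],r["point"],box(onplane(c,*r["point"],12)))
E
```

```text
[-6.02948387  1.30500079  4.42973097] (np.float64(2.6492831246890347), np.float64(1.9594931148406425)) [653.29963921  35.63789747  11.31649266]
straightedge 0.69 [322.2, 197.2] (np.float64(30.6461162265636), np.float64(-0.9758882617804286))
```

{"api": "arm_command", "payload": {"targets": [[0.015, 0, 0, 0, 0, 0, 0], [0.03, 0, 0, 0, 0, 0, 0], [0.03, 0, 0, 0, 0, 0, 0], [0.03, 0, 0, 0, 0, 0, 0]]}}

```text
t: 7.65
eef_pos: [654.1, 35.8, 11.1]
orientation: [0.999, -0.04, -0.003, -0.0]
force: [-23.7, 3.3, 16.1]
opening: 93.9
gripper_force: 11.7
```

View pics/w2.png

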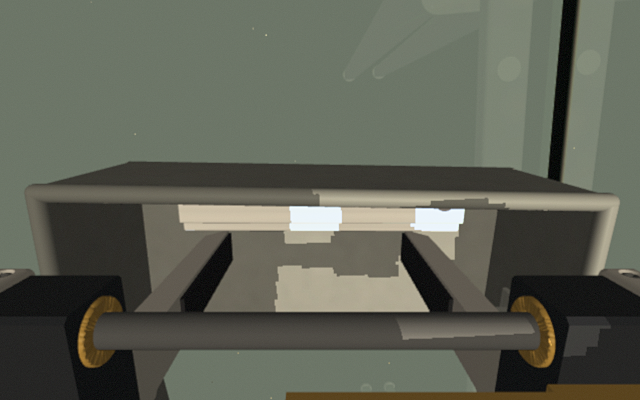

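{"api": "arm_command", "payload": {"targets": [[-0.05, 0, 0, 0, 0, 0, 0], [-0.15, 0, 0, 0, 0, 0, 0], [-0.2, 0, -0.3, 0, 0, 0, 0], [-0.2, 0, -0.7, 0, 0, 0, 0], [-0.2, 0, -1, 0, 0, 0, 0.5], [-0.2, 0, -1, 0, 0, 0, 1]]}}

```text
t: 8.25
eef_pos: [638.7, 36.9, 116.0]
orientation: [0.999, -0.04, 0.004, -0.0]
force: [-0.2, -0.1, 0.1]
opening: 80.9
gripper_force: 0.0
```

{"api": "arm_command", "payload": {"targets": [[-0.3, -0.1, -0.4, 0, 0, 0, 1], [-0.7, -0.2, -0.8, 0, 0, 0, 1], [-0.7, -0.2, -1, 0, 0, 0, 1], [-0.7, -0.2, -1, 0, 0, 0, 1]]}}

```text
t: 8.65
eef_pos: [568.9, 62.8, 214.4]
orientation: [0.999, -0.039, 0.003, -0.0]
force: [-0.6, 0.1, 0.5]
opening: 49.5
gripper_force: 0.0
```

```bash
python3 - <<'E'
from h import *
np.set_printoptions(precision=3,suppress=True)
o=observe();print(o["t"],o["eef_pos"],o["opening"])
c=read_camera("wrist");save(c,"w3")
v0,u0=np.mgrid[0:400,0:640].reshape(2,-1)
z=c["z_map"][v0,u0];P=(np.linalg.inv(c["K"])@np.stack([u0,v0,np.ones_like(u0)]))*z
P=(c["extrinsics"][:3,:3]@P).T+c["extrinsics"][:3,3]
d=P[:,:2]-B;X=d@bx;Y=d@by
s=(abs(P[:,2]-18)<4)&(abs(Y)<90)&(X>-40)&(X<44)&(z>0)
r=cv2.minAreaRect(np.stack([X[s],Y[s]],1).astype(np.float32));print("se",s.sum(),r,cv2.boxPoints(r))
w=(abs(P[:,2]-73)<4)&(abs(Y)<80)&(X>38)&(X<60)&(z>0);print("back rim x",np.percentile(X[w],[1,50,99]),"yaw fit",np.polyfit(Y[w],X[w],1))
g=(P[:,2]>55)&(P[:,2]<76)&(X<-60)&(X>-230)&(Y>60)&(Y<160)&(z>0)
print("gate",g.sum(),cv2.fitLine(np.stack([X[g],Y[g]],1).astype(np.float32),cv2.DIST_HUBER,0,.01,.01).ravel())
E
```

```text
8.65 [568.888  62.848 214.366] 49.50092347284518
se 4022 ((27.40833854675293, -0.1244964599609375), (179.30006408691406, 31.061752319335938), 89.19873046875) [[ 10.625 -89.549]
 [ 41.684 -89.983]
 [ 44.191  89.3  ]
 [ 13.133  89.734]]
back rim x [40.397 44.17  48.509] yaw fit [ 0.015 44.2  ]
gate 706 [   0.99     0.139 -100.797   96.636]
```

```bash
python3 - <<'E'
import cv2
a=cv2.imread("pics/w3.png")[60:260,160:560];cv2.imwrite("pics/w3c.png",cv2.resize(a,(800,400),interpolation=cv2.INTER_CUBIC))
E
```

```text
(no output)
```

View pics/w3c.png

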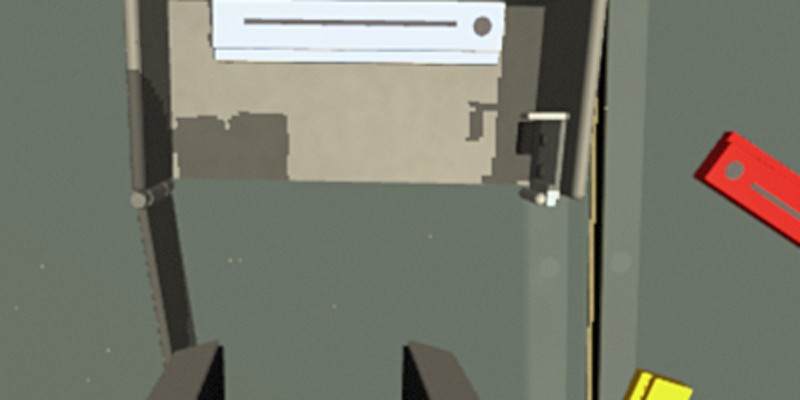

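{"api": "arm_command", "payload": {"targets": [[-0.37, -0.25, 0, 0, 0, 0, 1], [-0.74, -0.5, 0, 0, 0, 0, 1], [-0.74, -0.5, 0, 0, 0, 0, 1]]}}

```text
t: 9.0
eef_pos: [495.8, 120.0, 209.0]
orientation: [0.999, -0.038, -0.001, 0.0]
force: [0.0, -0.4, 0.8]
opening: 21.8
gripper_force: 0.0
```

{"api": "arm_command", "payload": {"targets": [[-0.37, -0.25, 0, 0, 0, 0, 1], [-0.74, -0.5, 0, 0, 0, 0, 1], [-0.74, -0.5, 0, 0, 0, 0, 1]]}}

```text
t: 9.3
eef_pos: [426.4, 175.4, 209.4]
orientation: [0.999, -0.038, -0.001, 0.0]
force: [-0.8, 0.0, 0.3]
opening: 0.7
gripper_force: 0.0
```

{"api": "arm_command", "payload": {"targets": [[0, 0, 0.4, 0, 0, 0, 1], [0, 0, 0.8, 0, 0, 0, 1], [0, 0, 0.9, 0, 0, 0, 1], [0, 0, 0.9, 0, 0, 0, 1]]}}

```text
t: 9.7
eef_pos: [428.6, 173.1, 119.2]
orientation: [0.999, -0.04, -0.002, 0.001]
force: [0.9, -0.4, 0.6]
opening: 0.3
gripper_force: 0.0
```

{"api": "arm_command", "payload": {"targets": [[0, 0, 0.4, 0, 0, 0, 1], [0, 0, 0.7, 0, 0, 0, 1], [0, 0, 0.9, 0, 0, 0, 1], [0, 0, 0.9, 0, 0, 0, 1]]}}

```text
t: 10.1
eef_pos: [428.8, 173.4, 29.8]
orientation: [0.999, -0.04, -0.001, 0.0]
force: [-0.2, -0.6, -0.2]
opening: 0.4
gripper_force: 0.0
```

```bash
cat > arc.py <<'E'
from h import *
np.set_printoptions(precision=1,suppress=True)
H=B-53*bx+103*by
o=observe();p=o["eef_pos"][:2];M=R.from_quat(o["orientation"]).as_matrix()[:2,:2]
print(o["t"],o["eef_pos"],o["force"],o["opening"])
for th in (1.5,1.44,1.35,1.25,1.15,1.05,.95,.85,.75,.65,.55,.45,.35,.25,.2,.15,.1,.05,0,-.03):
    d=-np.cos(th)*by-np.sin(th)*bx;n=-np.cos(th)*bx+np.sin(th)*by
    T=H+165*d+2.5*n-12*bx+12.5*by
    print(th,T,M.T@(T-p))
E
python3 arc.py
```

```text
10.1 [428.8 173.4  29.8] [-0.2 -0.6 -0.2] 0.41124712535864905
1.5 [430.1 158.5] [ 2.5 14.8]
1.44 [430.2 148.6] [ 3.3 24.6]
1.35 [431.3 133.8] [ 5.7 39.3]
1.25 [434.2 117.6] [ 9.8 55.2]
1.15 [438.7 101.7] [15.5 70.7]
1.05 [444.7  86.4] [22.8 85.5]
0.95 [452.2  71.7] [31.4 99.6]
0.85 [461.2  57.8] [ 41.5 112.7]
0.75 [471.5  44.9] [ 52.8 124.7]
0.65 [483.   33.2] [ 65.2 135.5]
0.55 [495.7  22.6] [ 78.7 145.1]
0.45 [509.3  13.3] [ 93.  153.2]
0.35 [523.8   5.5] [108.1 159.9]
0.25 [539.1  -0.9] [123.8 165. ]
0.2 [546.9  -3.5] [131.8 167. ]
0.15 [554.8  -5.7] [139.9 168.6]
0.1 [562.9  -7.5] [148.  169.8]
0.05 [571.  -9.] [156.2 170.5]
0 [579.2 -10. ] [164.5 170.9]
-0.03 [584.1 -10.4] [169.4 170.9]
```

{"api": "arm_command", "payload": {"targets": [[0.02, 0.14, 0, 0, 0, 0, 1], [0.03, 0.24, 0, 0, 0, 0, 1], [0.06, 0.38, 0, 0, 0, 0, 1], [0.1, 0.54, 0, 0, 0, 0, 1], [0.16, 0.7, 0, 0, 0, 0, 1], [0.23, 0.85, 0, 0, 0, 0, 1], [0.31, 1.0, 0, 0, 0, 0, 1]]}}

```text
t: 10.8
eef_pos: [453.0, 70.8, 32.2]
orientation: [0.999, -0.04, 0.001, -0.0]
force: [-0.1, 0.6, -0.9]
opening: 0.4
gripper_force: 0.5
```

{"api": "arm_command", "payload": {"targets": [[0.1, 0.13, 0, 0, 0, 0, 1], [0.21, 0.25, 0, 0, 0, 0, 1], [0.34, 0.36, 0, 0, 0, 0, 1], [0.47, 0.45, 0, 0, 0, 0, 1], [0.57, 0.51, 0, 0, 0, 0, 1], [0.67, 0.56, 0, 0, 0, 0, 1], [0.77, 0.6, 0, 0, 0, 0, 1]]}}

```text
t: 11.5
eef_pos: [524.5, 5.3, 30.8]
orientation: [0.999, -0.04, 0.0, 0.0]
force: [-0.9, -0.1, 0.6]
opening: 0.5
gripper_force: 0.4
```

```bash
python3 arc.py|sed -n '1p;14,$p'; python3 - <<'E'
from h import *
for n in("side",):
    c=read_camera(n);save(c,"s2")
E
python3 -c "
import cv2;a=cv2.imread('pics/s2.png')[140:260,280:440];cv2.imwrite('pics/s2c.png',cv2.resize(a,(800,600),interpolation=cv2.INTER_CUBIC))"
```

```text
11.5 [524.5   5.3  30.8] [-0.9 -0.1  0.6] 0.5335988155308014
0.35 [523.8   5.5] [-0.7 -0.1]
0.25 [539.1  -0.9] [15.  5.]
0.2 [546.9  -3.5] [23.  7.]
0.15 [554.8  -5.7] [31.1  8.6]
0.1 [562.9  -7.5] [39.2  9.7]
0.05 [571.  -9.] [47.4 10.5]
0 [579.2 -10. ] [55.7 10.8]
-0.03 [584.1 -10.4] [60.6 10.9]
```

View pics/s2c.png

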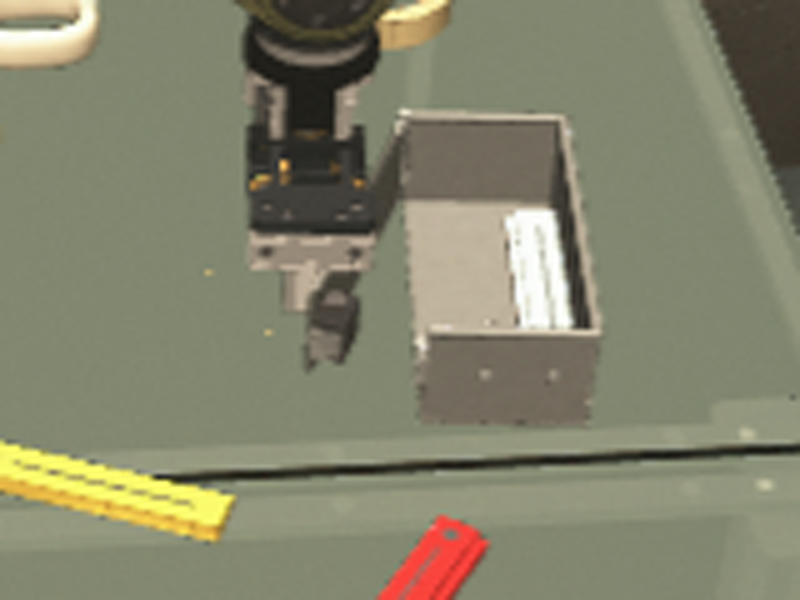

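{"api": "arm_command", "payload": {"targets": [[0.08, 0.03, 0, 0, 0, 0, 1], [0.16, 0.05, 0, 0, 0, 0, 1], [0.23, 0.07, 0, 0, 0, 0, 1], [0.29, 0.08, 0, 0, 0, 0, 1], [0.35, 0.09, 0, 0, 0, 0, 1]]}}

```text
t: 12.05
eef_pos: [558.4, -6.2, 30.4]
orientation: [0.999, -0.04, -0.0, 0.0]
force: [-0.7, -0.2, 0.9]
opening: 0.2
gripper_force: 0.3
```

{"api": "arm_command", "payload": {"targets": [[0.02, 0, 0, 0, 0, 0, 1], [0.04, 0.01, 0, 0, 0, 0, 1]]}}

```text
t: 12.25
eef_pos: [562.0, -7.3, 30.4]
orientation: [0.999, -0.039, -0.0, -0.0]
force: [-0.2, 0.1, -0.7]
opening: 0.1
gripper_force: 0.1
```

{"api": "arm_command", "payload": {"targets": [[0.02, 0, 0, 0, 0, 0, 1], [0.04, 0.01, 0, 0, 0, 0, 1]]}}

```text
t: 12.45
eef_pos: [565.5, -8.4, 30.4]
orientation: [0.999, -0.04, -0.0, -0.0]
force: [-6.1, 5.2, 3.2]
opening: 0.6
gripper_force: 3.1
```

{"api": "arm_command", "payload": {"targets": [[0.02, 0, 0, 0, 0, 0, 1], [0.04, 0, 0, 0, 0, 0, 1]]}}

```text
t: 12.65
eef_pos: [568.9, -8.9, 30.3]
orientation: [0.999, -0.04, -0.001, -0.0]
force: [-8.6, 0.9, 4.8]
opening: 0.5
gripper_force: 4.2
```

{"api": "arm_command", "payload": {"targets": [[0.01, 0, 0, 0, 0, 0, 1], [0.02, 0, 0, 0, 0, 0, 1]]}}

```text
t: 12.85
eef_pos: [570.7, -9.2, 30.3]
orientation: [0.999, -0.04, -0.001, 0.0]
force: [-9.7, 0.2, 5.5]
opening: 0.7
gripper_force: 4.5
```

{"api": "arm_command", "payload": {"targets": [[0.01, 0, 0, 0, 0, 0, 1], [0.02, 0, 0, 0, 0, 0, 1]]}}

```text
t: 13.05
eef_pos: [572.6, -9.5, 30.4]
orientation: [0.999, -0.04, -0.001, 0.0]
force: [-10.2, -2.4, 6.3]
opening: 0.6
gripper_force: 5.0
```

{"api": "arm_command", "payload": {"targets": [[0.01, 0, 0, 0, 0, 0, 1], [0.02, 0, 0, 0, 0, 0, 1]]}}

```text
t: 13.25
eef_pos: [574.4, -9.8, 30.4]
orientation: [0.999, -0.04, -0.002, 0.0]
force: [-11.3, -2.5, 6.6]
opening: 0.3
gripper_force: 5.2
```

{"api": "arm_command", "payload": {"targets": [[0.01, 0, 0, 0, 0, 0, 1], [0.02, 0, 0, 0, 0, 0, 1]]}}

```text
t: 13.45
eef_pos: [577.0, -10.0, 30.4]
orientation: [0.999, -0.04, -0.001, 0.0]
force: [-4.6, -3.0, 1.6]
opening: 0.6
gripper_force: 2.3
```

{"api": "arm_command", "payload": {"targets": [[0.01, 0, 0, 0, 0, 0, 1], [0.01, 0, 0, 0, 0, 0, 1]]}}

```text
t: 13.65
eef_pos: [578.8, -9.8, 30.5]
orientation: [0.999, -0.04, 0.0, -0.0]
force: [0.2, 0.9, 0.2]
opening: 0.4
gripper_force: 0.2
```

{"api": "arm_command", "payload": {"targets": [[0.01, 0, 0, 0, 0, 0, 1], [0.01, 0, 0, 0, 0, 0, 1]]}}

```text
t: 13.85
eef_pos: [579.9, -9.7, 30.5]
orientation: [0.999, -0.04, 0.0, -0.0]
force: [0.3, -0.4, 0.2]
opening: 0.3
gripper_force: 0.0
```

{"api": "arm_command", "payload": {"targets": [[0.01, 0, 0, 0, 0, 0, 1], [0.01, 0, 0, 0, 0, 0, 1]]}}

```text
t: 14.05
eef_pos: [580.4, -9.8, 30.5]
orientation: [0.999, -0.04, -0.0, -0.0]
force: [-5.1, 0.8, 3.9]
opening: 0.3
gripper_force: 2.4
```

{"api": "arm_command", "payload": {"targets": [[0.01, 0, 0, 0, 0, 0, 1], [0.01, 0, 0, 0, 0, 0, 1]]}}

```text
t: 14.25
eef_pos: [581.0, -9.9, 30.4]
orientation: [0.999, -0.04, -0.001, -0.0]
force: [-8.4, 0.4, 5.1]
opening: 0.7
gripper_force: 4.2
```

{"api": "arm_command", "payload": {"targets": [[0.01, 0, 0, 0, 0, 0, 1], [0.01, 0, 0, 0, 0, 0, 1]]}}

```text
t: 14.45
eef_pos: [581.6, -9.9, 30.4]
orientation: [0.999, -0.04, -0.001, -0.0]
force: [-13.0, 0.4, 8.6]
opening: 0.5
gripper_force: 6.1
```

{"api": "arm_command", "payload": {"targets": [[0.01, 0, 0, 0, 0, 0, 1], [0.01, 0, 0, 0, 0, 0, 1], [0.01, 0, 0, 0, 0, 0, 1]]}}

```text
t: 14.75
eef_pos: [582.1, -10.0, 30.4]
orientation: [0.999, -0.04, -0.002, -0.0]
force: [-16.6, 1.2, 9.9]
opening: 0.4
gripper_force: 7.9
```

{"api": "arm_command", "payload": {"targets": [[-0.03, 0, 0, 0, 0, 0, 1], [-0.1, 0, 0, 0, 0, 0, 1], [-0.3, 0, 0, 0, 0, 0, 1], [-0.6, 0, 0, 0, 0, 0, 1], [-0.9, 0, 0, 0, 0, 0, 1], [-0.9, 0, -0.5, 0, 0, 0, 1], [-0.9, 0, -1, 0, 0, 0, 1], [-0.9, 0, -1, 0, 0, 0, 1]]}}

```text
t: 15.55
eef_pos: [496.6, -3.2, 136.7]
orientation: [0.999, -0.04, 0.005, 0.0]
force: [1.2, -0.9, -1.4]
opening: 0.6
gripper_force: 0.0
```

{"api": "arm_command", "payload": {"targets": [[0, 0, -0.4, 0, 0, 0, 1], [0.1, 0, -0.9, 0, 0, 0, 1], [0.3, 0, -1, 0, 0, 0, 1], [0.5, 0, -1, 0, 0, 0, 1], [0.5, 0, -1, 0, 0, 0, 1]]}}

```text
t: 16.05
eef_pos: [545.0, -7.1, 230.1]
orientation: [0.999, -0.04, 0.0, 0.0]
force: [-0.6, -0.8, -0.1]
opening: 0.3
gripper_force: 0.0
```

```bash
python3 - <<'E'
from h import *
o=observe();print(o["t"],o["eef_pos"],o["force"])
for n in("wrist","top","side"):
    c=read_camera(n);save(c,n+"9")
    for t in("bolt_nose","gate_edge","gate_hinge","rear_left","rear_right","straightedge"):
        for r in spot_point(n,t)[:2]:
            print(n,t,round(r["score"],2),np.round(r["point"]),np.round(box(onplane(c,*r["point"],39 if t[0] in"bg" else 11)),1))
a=cv2.imread("pics/wrist9.png");cv2.imwrite("pics/w9c.png",cv2.resize(a[60:300,200:520],(800,600),interpolation=cv2.INTER_CUBIC))
E
```

```text
16.05 [544.96979428  -7.11718522 230.12360447] [-0.59002946 -0.79072027 -0.08470038]
wrist bolt_nose 0.58 [358. 134.] [-50.9 -93.7]
wrist bolt_nose 0.52 [201.  42.] [38.9 65.9]
wrist gate_edge 0.71 [274.  87.] [-4.  -5.8]
wrist gate_edge 0.59 [347. 143.] [-60.6 -81.8]
wrist gate_hinge 0.86 [172. 137.] [-54.9 103.9]
wrist rear_left 0.85 [204.  41.] [44.5 71.2]
wrist rear_left 0.82 [438. 235.] [-174.3 -199.4]
wrist rear_right 0.78 [586. 350.] [-338.6 -412.7]
wrist rear_right 0.74 [333.  47.] [ 39.4 -67.6]
wrist straightedge 0.93 [528. 366.] [-363.7 -338. ]
wrist straightedge 0.88 [496. 150.] [ -71.  -257.3]
top gate_hinge 0.93 [265. 166.] [-54.6 108.9]
top rear_left 0.95 [357. 210.] [-169.  -202.6]
top rear_left 0.7 [393. 199.] [-122.3 -315.1]
top rear_right 0.77 [342. 251.] [-305.  -162.6]
top rear_right 0.66 [358. 174.] [ -46.7 -194.8]
top straightedge 0.79 [380. 184.] [ -73.4 -268.3]
top straightedge 0.78 [395. 279.] [-379.5 -339.7]
side bolt_nose 0.68 [392. 184.] [41.8 33.2]
side gate_edge 0.7 [365. 210.] [-49.7 -89. ]
side gate_hinge 0.73 [361. 170.] [-50.4 101.3]
side rear_left 0.8 [390. 182.] [44. 75.]
side rear_left 0.8 [280. 166.] [-314.5  156.2]
side rear_right 0.8 [393. 216.] [ 36.1 -84.2]
side rear_right 0.79 [277. 236.] [-302.2 -170.1]
side straightedge 0.86 [269. 179.] [-345.7   88.3]
side straightedge 0.81 [248. 290.] [-363.  -362.6]
```

View pics/w9c.png

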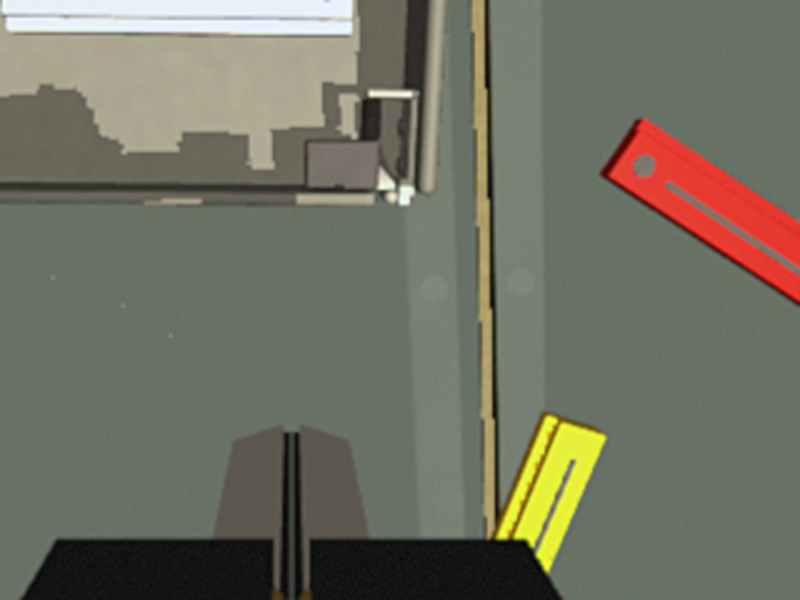

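{"api": "arm_command", "payload": {"targets": [[0.3, -0.2, 0, 0, 0, 0, 1], [0.6, -0.4, 0, 0, 0, 0, 1], [0.6, -0.4, 0, 0, 0, 0, 1], [0.6, -0.4, 0, 0, 0, 0, 1]]}}

```text
t: 17.5
eef_pos: [606.7, 28.3, 229.7]
orientation: [0.999, -0.039, -0.001, 0.0]
force: [-0.7, 0.2, 1.2]
opening: 0.3
gripper_force: 0.0
```

```bash
python3 - <<'E'
from h import *
c=read_camera("wrist");save(c,"w10")
v0,u0=np.mgrid[0:400,0:640].reshape(2,-1)
z=c["z_map"][v0,u0];P=(np.linalg.inv(c["K"])@np.stack([u0,v0,np.ones_like(u0)]))*z
P=(c["extrinsics"][:3,:3]@P).T+c["extrinsics"][:3,3]
d=P[:,:2]-B;X=d@bx;Y=d@by
for y in(-70,-45,-20,5,30,55,70):
    k=(abs(Y-y)<4)&(X<60)&(z>0)
    s=k&(abs(P[:,2]-18)<2.5)&(X>0)&(X<47); w=k&(abs(P[:,2]-73)<2.5)&(X>30)
    print(y,"bar",s.sum(),np.percentile(X[s],[3,97]).round(1),"rim",np.percentile(X[w],[3,97]).round(1))
a=cv2.imread("pics/w10.png")[40:220,160:500];cv2.imwrite("pics/w10c.png",cv2.resize(a,(800,424),interpolation=cv2.INTER_CUBIC))
E
```

```text
-70 bar 158 [17.9 41.3] rim [40.5 46.8]
-45 bar 162 [17.8 41.3] rim [41.3 46.7]
-20 bar 175 [18.9 42.3] rim [41.3 47.6]
5 bar 167 [18.8 41.2] rim [42.1 47.5]
30 bar 162 [18.7 42.1] rim [42.  48.4]
55 bar 159 [19.7 42. ] rim [42.  48.3]
70 bar 157 [19.7 42. ] rim [42.8 48.2]
```

View pics/w10c.png

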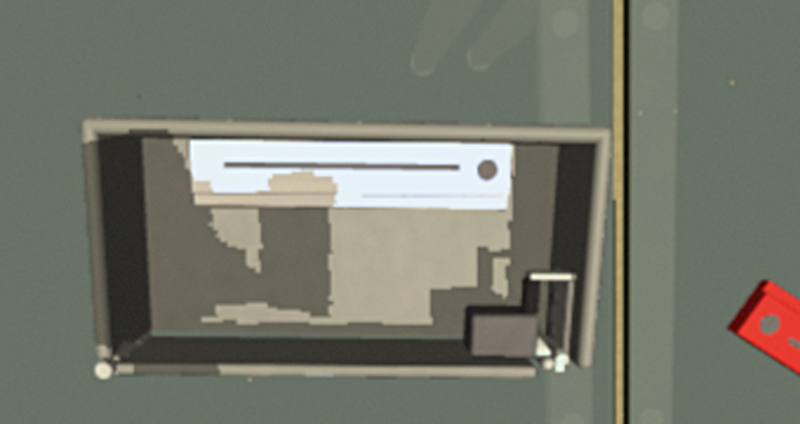

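The wrist crop shows three things:
- **Straightedge:** it lies parallel to and against the back wall, at crop (190–512, 140–205). Bar and rim have the same slope.
- **Gate:** it is shut.
- **Bolt:** it stands out behind the strike lip, at crop (543, 348).

I'm handing the job in.

```bash
python3 -c "
from rig import *
print(finish_job())"
```

```text
the job is handed in; nothing more can be done
None
```

I pushed the straightedge flush against the box's back wall and shut the gate until its bolt snapped in behind the strike, then handed the job in; the last pictures and the push forces (24 N on the straightedge, 19 N on the gate) agree, but no verdict was returned.

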